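Find the full tin among the returns

ROBOT

A 6-joint arm with a two-finger parallel gripper is mounted at the origin on the work surface. World frame = base frame: x ahead of the robot, y to its left, z up, the work surface at z = 0. Lengths are in m, angles in rad, forces in N, time in s.
With the tool pointing down it reaches from about 0.3 to 0.875 m from the base axis. Payload 6.4 kg.
Tool frame: the origin (TCP) lies at the very end of the fingers, on their centre line; the grasp point (between the pads) lies 19 mm behind it; z points along the fingers, y is the direction in which the jaws open and shut (so a half turn about z gives the same grasp; the last joint's range is limited). The gripper opens to 85 mm and grips with 20 to 120 N. Pads are 22 mm wide; open, the fingers measure 114 mm over their backs; the gripper's body (76 mm by 85 mm) begins 54 mm behind the grasp point. The pads swing forward as they close: fully open they stand 13 mm farther back than shut.
Start: joints at [-1.355, 0.181, 1.607, -0, 1.354, -0.206], TCP at [0.235, -0.525, 0.231] pointing down, gripper open.
Joint ranges: [-2.99, 2.99], [-0.89, 2.07], [0.3, 2.58], [-1.14, 4.28], [0, 2.63], [-3.12, 3.12]. Speed limits (rad/s): [2.57, 2.57, 3.01, 3.14, 3.14, 3.14].

INTERFACE

Orientations are given as a unit quaternion [w, x, y, z].
In Python, from bench import ctrl gives the robot as it stands.
- The arm moves only by the shell command python3 -m jog 'ROWS' [OPENING]. ROWS is JSON, a list of rows, each an object with "delta_pos": the shift along the tool's x, y, z in mm, a list of three; "spin": the turn about the tool's z in degrees. A call has 1 to 20 rows; each row is the pose to reach, as a shift and turn from the pose commanded when the call began, along the tool's axes at that moment; what a row does not reach only later rows make up. A row lasts 1/8 s, in which the tool goes at most 62.5 mm and 10.7 degrees, less where a joint would pass 70% of its speed; a pose out of reach is approached as far as the arm can. A call with a gripper value outside its range is refused whole. OPENING is the closure, from 0 (fully open) to 1 (shut), set as the call begins (- or left out, the last holds). The fingers move at their own pace and stop on an object; the grip force is fixed at half the most. Time passes only in rows, so rows that repeat a pose let the fingers close. It gives the time, the measured TCP pose, the force and the opening at its end, in the units of the state.
- ctrl.get_obs(): the state, without advancing time (a new reading comes with each control period).
- ctrl.camera(name): name is "scene" or "top"; returns (picture, depth): 384x512x3 uint8, blue, green, red; 384x512 float32, m along the optical axis (not along the pixel's ray), 0 where there is no reading.
- ctrl.get_calibration(name): a dict with "vfov" (degrees; the focal length in pixels is half the picture's height over the tangent of half this angle, whatever the lens; pixels are square), "cx", "cy" (the principal point, pixels), "extrinsics" (4x4, takes a point from world to camera coordinates). Camera axes: x right, y down, z forward; pixel columns grow to the right and rows downward; lengths in m; the calibration is good to about 2 mm. A picture is of the moment at which its call begins. get_calibration takes no time and is no camera call.
- ctrl.hand_in(): hands the job in, once; it reports no verdict.
The state is a dict: "time_s": time; "q": joint angles; "dq": joint speeds; "joint_efforts": joint torques, N m; "eef_pos": TCP position; "eef_rot": TCP orientation; "wrist_force": force on the tool from outside, world axes, zero at the start; "torque": the same for the moment, N m; "opening": opening from 0.0 (shut) to 1.0 (fully open).
Only numpy, scipy, OpenCV 4.12 (cv2) and the standard library are available. Lean on these libraries where they do the work, as an engineer would, in place of code of your own. Each camera call takes 0.05 s, during which the arm holds its last target. There are 200 camera calls.

TASK

Three identical closed tins of brass rings have come back to the bench, and only the heaviest is still full: heft them to find out which. Stand the two lighter ones upright in the grey part-used tray, set down rather than dropped, and finish with the heaviest held up in the gripper, upright and still, at least 12 cm clear of the bench and touching nothing else; do not let go of it. Do not tip a tin over, and leave the fittings, the carton, the tape dispenser and the spanner where they lie.

Things in the scene. Friction and masses are not known exactly. Their poses are not given: they have to be found in the camera images.
- tin_a: one of three closed tins that look alike: steel, blue band, round, 60 mm across, 76 mm tall, lid fixed on. Origin at the centre of its underside, z up. Starts upright on the mat. Weighs 0.2 to 0.7 kg with its brass rings, which lie loose on its inner floor (tin_a_floor); which tin is heaviest changes from run to run, and it outweighs each of the others by at least 0.12 kg (1.2 N)
- tin_b: one of three closed tins that look alike: steel, blue band, round, 60 mm across, 76 mm tall, lid fixed on. Origin at the centre of its underside, z up. Starts upright on the mat. Weighs 0.2 to 0.7 kg with its brass rings, which lie loose on its inner floor (tin_b_floor); which tin is heaviest changes from run to run, and it outweighs each of the others by at least 0.12 kg (1.2 N)
- tin_c: one of three closed tins that look alike: steel, blue band, round, 60 mm across, 76 mm tall, lid fixed on. Origin at the centre of its underside, z up. Starts upright on the mat. Weighs 0.2 to 0.7 kg with its brass rings, which lie loose on its inner floor (tin_c_floor); which tin is heaviest changes from run to run, and it outweighs each of the others by at least 0.12 kg (1.2 N)
- mat: black rubber counter mat 280 x 380 x 4 mm (x, y, z), fixed, on the left or the right of the bench; the three tins stand on it in a row along its y, at about y = -120, 0 and 120 mm. Origin at the centre of its underside
- tray: shallow grey plastic tray for part-used tins, 160 x 300 x 35 mm outside (x, y, z), walls and floor 4 mm thick, open on top, empty, fixed, on the other side of the bench. Origin at the centre of its underside, y along its length; three tins fit in it in a row at y = -90, 0 and 90 mm
- elbow: loose white plastic pipe elbow, 38 mm thick, 63 mm over each leg, lying on the mat; leave alone. Origin under its middle
- tee: loose white plastic pipe tee, 38 mm thick, 76 mm by 57 mm, lying on the mat; leave alone. Origin under its middle
- adapter: loose white and brass threaded adapter, 46 mm across, 52 mm tall, standing on the bench on the robot's side of the tray; leave alone. Origin at the centre of its underside
- carton: loose cardboard carton 90 x 130 x 80 mm (x, y, z) on the far side of the mat and tray; leave alone. Origin at the centre of its underside
- tape: loose desk tape dispenser, grey with a roll of brown tape, 60 x 150 x 94 mm (x, y, z) on the far side of the mat and tray; leave alone. Origin at the centre of its underside
- wrench: loose steel spanner, 200 mm long, lying on the bench on the robot's side of the mat; leave alone. Origin under its middle, x along its length

How it is judged:
By the outcome, as a careful person would: the job done as asked, in the order asked, and still so for the second after the job is handed in, while the arm keeps its last pose, push and grip.
It also fails if it takes over 72 s, if anything falls off the work surface, if the arm or the gripper's body presses on something with over 40 N, if the wrist force passes 120 N, or if a joint passes its speed limit or range.

## Working session

There is one attempt and no reset: what is moved stays moved. The work goes in short steps, Python scripts to look and compute and a shell command to move; the robot and the scene stay as the last step left them, time stands still between calls to the robot, and variables do not carry over. Pictures are saved under pics/ and viewed, about 8 in all and at most 12, crops included, and the job is handed in when it is done.

```bash
mkdir -p pics; cat > h.py <<'E'
import numpy as np,cv2
from bench import ctrl
def cloud(name,d):
    c=ctrl.get_calibration(name);f=d.shape[0]/2/np.tan(np.radians(c['vfov']/2))
    v,u=np.mgrid[:d.shape[0],:d.shape[1]]
    P=np.stack([(u-c['cx'])*d/f,(v-c['cy'])*d/f,d],-1)
    E=np.array(c['extrinsics']);return (P-E[:3,3])@E[:3,:3]
E
python3 - <<'E'
from h import *
o=ctrl.get_obs();print(o)
for n in("top","scene"):
    p,d=ctrl.camera(n);np.savez(n+'.npz',p=p,d=d,w=cloud(n,d));cv2.imwrite(f'pics/{n}0.png',p)
    print({k:np.round(v,3).tolist() for k,v in ctrl.get_calibration(n).items()})
E
```

```text
{'time_s': 0.0, 'q': array([-1.35528041e+00,  1.81552634e-01,  1.60804578e+00, -1.87828964e-05,
        1.35379850e+00, -2.06323178e-01]), 'dq': array([ 1.07022986e-03, -7.23986972e-04, -4.26576934e-04,  1.09242389e-05,
       -3.94110399e-04, -8.87458061e-04]), 'joint_efforts': array([-1.36330498e-03, -4.44872725e+01, -3.51343131e+01, -3.29919594e-04,
        9.14947770e-03,  3.46860546e-06]), 'eef_pos': array([ 0.23530054, -0.52402265,  0.23035939]), 'eef_rot': array([-9.02080533e-04,  9.77837990e-01,  2.09361055e-01, -1.33157935e-05]), 'wrist_force': array([0.09199678, 0.02736534, 0.0024189 ]), 'torque': array([ 0.0057225,  0.0152714, -0.0275881]), 'opening': 0.9985357967815991}
{'vfov': 52.968, 'cx': 256.368, 'cy': 188.919, 'extrinsics': [[0.004, -1.0, 0.011, -0.025], [-0.996, -0.005, -0.091, 0.531], [0.091, -0.01, -0.996, 0.857], [0.0, 0.0, 0.0, 1.0]]}
{'vfov': 49.2, 'cx': 253.476, 'cy': 197.341, 'extrinsics': [[0.549, 0.836, -0.006, -0.3], [0.679, -0.451, -0.58, -0.353], [-0.487, 0.314, -0.815, 1.37], [0.0, 0.0, 0.0, 1.0]]}
```

View pics/top0.png

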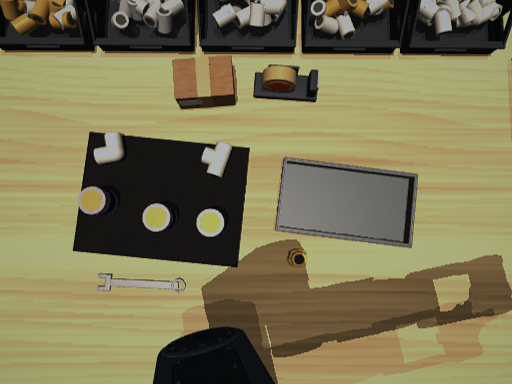

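View pics/scene0.png

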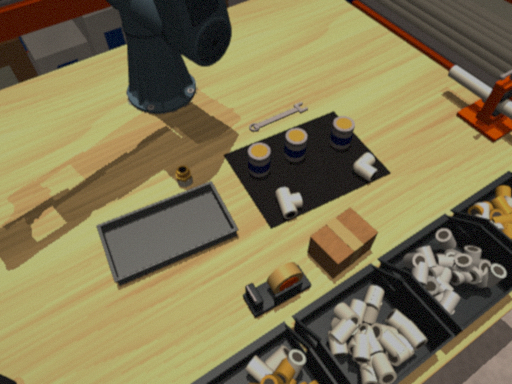

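The top view shows the tins on the mat at pixels (93,200), (157,216) and (210,222). The tray corners are at (286,158), (417,176), (411,246) and (277,229), and the adapter is at (297,258). I'll measure these from depth in both cameras.

```bash
python3 - <<'E'
from h import *
for n in("top","scene"):
    z=np.load(n+'.npz');w=z['w'];d=z['d'];Z=w[...,2]
    m=((d>0)&(Z>.068)&(Z<.095)&(w[...,0]>.3)&(w[...,0]<.75)&(abs(w[...,1])<.6)).astype(np.uint8)
    k,l,s,c=cv2.connectedComponentsWithStats(m)
    for i in range(1,k):
        if s[i,4]>80:
            P=w[l==i];(cc,r)=cv2.minEnclosingCircle(P[:,:2].astype(np.float32))
            print(n,c[i].round(),s[i,4],'circ',np.round(cc,4),round(r,4),'z',np.median(P[:,2]).round(4))
    m=((d>0)&(Z>.027)&(Z<.045)&(w[...,0]>.3)&(w[...,0]<.8)&(w[...,1]<0)).astype(np.uint8)
    k,l,s,c=cv2.connectedComponentsWithStats(m)
    for i in range(1,k):
        if s[i,4]>100:
            r=cv2.minAreaRect(w[l==i][:,:2].astype(np.float32)); print(n,'tray?',s[i,4],r)
z=np.load('top.npz');w=z['w']
for nm,(u,v) in dict(t1=(93,200),t2=(157,216),t3=(210,222),ad=(297,258),elb=(108,150),tee=(216,158),wrL=(104,283),wrR=(180,285),matBL=(75,250),matBR=(236,266),matTL=(90,133),matTR=(248,149),trTL=(286,158),trTR=(417,176),trBR=(411,246),trBL=(277,229),floor=(345,200)).items(): print(nm,w[v,u].round(3))
E
```

```text
top [202.  92.] 666 circ [0.742  0.0945] 0.0652 z 0.081
top [ 92. 200.] 675 circ [0.5025 0.3273] 0.0305 z 0.0814
top [157. 217.] 649 circ [0.4663 0.1902] 0.0304 z 0.0814
top [210. 222.] 640 circ [0.4555 0.0759] 0.0303 z 0.0814
top tray? 1647 ((0.5033906102180481, -0.22776241600513458), (0.3100350797176361, 0.16880379617214203), 82.90461730957031)
top tray? 106 ((0.3774295449256897, -0.1155480295419693), (0.03992835432291031, 0.04449174553155899), 70.06980895996094)
scene [343. 125.] 319 circ [0.5026 0.3261] 0.0321 z 0.0788
scene [296. 137.] 331 circ [0.4667 0.1913] 0.0321 z 0.0787
scene [259. 152.] 362 circ [0.4586 0.0764] 0.0309 z 0.079
scene [334. 223.] 400 circ [0.7385 0.0944] 0.0662 z 0.0795
scene tray? 1391 ((0.5052617192268372, -0.22663521766662598), (0.30898773670196533, 0.17181679606437683), 83.26518249511719)
t1 [0.501 0.324 0.083]
t2 [0.467 0.188 0.081]
t3 [0.455 0.076 0.083]
ad [ 0.378 -0.111  0.054]
elb [0.616 0.311 0.044]
tee [0.599 0.069 0.043]
wrL [0.316 0.325 0.   ]
wrR [0.312 0.151 0.002]
matBL [0.391 0.392 0.006]
matBR [0.355 0.023 0.005]
matTL [0.664 0.37  0.005]
matTR [ 0.627 -0.003  0.005]
trTL [ 0.451 -0.014  0.902]
trTR [ 0.561 -0.388  0.035]
trBR [ 0.404 -0.369  0.035]
trBL [ 0.44  -0.069  0.034]
floor [ 0.508 -0.23   0.007]
```

```bash
python3 -m jog '[{"delta_pos":[50,-50,0],"spin":-8},{"delta_pos":[100,-102,10],"spin":-16},{"delta_pos":[140,-143,20],"spin":-24},{"delta_pos":[180,-184,30],"spin":-32},{"delta_pos":[220,-225,40],"spin":-40},{"delta_pos":[260,-266,50],"spin":-48},{"delta_pos":[300,-307,60],"spin":-56},{"delta_pos":[340,-348,71],"spin":-62},{"delta_pos":[380,-389,71],"spin":-65.8},{"delta_pos":[420,-430,71],"spin":-65.8},{"delta_pos":[440,-450,71],"spin":-65.8},{"delta_pos":[447.7,-457.8,71],"spin":-65.8},{"delta_pos":[447.7,-457.8,71],"spin":-65.8},{"delta_pos":[447.7,-457.8,71],"spin":-65.8}]' 0; python3 -c "
from h import *
o=ctrl.get_obs();print(o['q'],o['eef_rot'],o['wrist_force'])"
```

```text
time_s: 1.85
eef_pos: [0.4562, 0.0754, 0.1602]
eef_rot: [-0.0, 0.708, 0.707, -0.0]
wrist_force: [0.1, -0.0, 0.2]
opening: 0.999
[-9.36033570e-02  5.85862200e-03  1.95008145e+00 -3.83603076e-04
  1.18605898e+00 -9.17827550e-02] [-4.28411810e-05  7.07699259e-01  7.06513754e-01 -2.66561734e-04] [ 0.07774166 -0.02831167  0.23107923]
```

```bash
python3 -m jog '[{"delta_pos":[0,0,40],"spin":0},{"delta_pos":[0,0,80],"spin":0},{"delta_pos":[0,0,105],"spin":0},{"delta_pos":[0,0,118],"spin":0},{"delta_pos":[0,0,124],"spin":0},{"delta_pos":[0,0,124],"spin":0}]' 0 && python3 -m jog '[{"delta_pos":[0,0,0],"spin":0},{"delta_pos":[0,0,0],"spin":0},{"delta_pos":[0,0,0],"spin":0},{"delta_pos":[0,0,0],"spin":0},{"delta_pos":[0,0,0],"spin":0},{"delta_pos":[0,0,0],"spin":0}]' 1
```

```text
time_s: 2.6
eef_pos: [0.4569, 0.076, 0.0367]
eef_rot: [0.0, 0.707, 0.707, 0.0]
wrist_force: [-0.1, -0.5, 0.2]
opening: 0.998
time_s: 3.35
eef_pos: [0.4571, 0.0763, 0.0376]
eef_rot: [0.001, 0.707, 0.707, 0.0]
wrist_force: [-3.7, -0.8, 8.2]
opening: 0.695
```

```bash
python3 -m jog '[{"delta_pos":[0,0,-4],"spin":0},{"delta_pos":[0,0,-12],"spin":0},{"delta_pos":[0,0,-22],"spin":0},{"delta_pos":[0,0,-30],"spin":0},{"delta_pos":[0,0,-30],"spin":0},{"delta_pos":[0,0,-30],"spin":0},{"delta_pos":[0,0,-30],"spin":0},{"delta_pos":[0,0,-30],"spin":0},{"delta_pos":[0,0,-30],"spin":0}]' && python3 -m jog '[{"delta_pos":[0,0,0],"spin":0},{"delta_pos":[0,0,0],"spin":0}]' && python3 -c "
from h import *
o=ctrl.get_obs();print(o['wrist_force'],o['joint_efforts'],o['torque'])
p,d=ctrl.camera('scene');cv2.imwrite('pics/s1.png',cv2.resize(p[80:240,200:400],None,fx=3,fy=3))"
```

```text
time_s: 4.47
eef_pos: [0.4563, 0.0764, 0.0661]
eef_rot: [-0.0, 0.707, 0.707, -0.0]
wrist_force: [0.9, 1.0, -3.0]
opening: 0.696
time_s: 4.72
eef_pos: [0.4564, 0.0763, 0.0663]
eef_rot: [-0.0, 0.707, 0.707, -0.0]
wrist_force: [0.3, 0.9, -1.6]
opening: 0.697
[ 0.30577276  0.85654663 -1.64652479] [-3.11104623e-04 -3.68040347e+01 -2.82706046e+01  5.70223383e-04
  1.39796131e-03  2.22861490e-05] [ 0.0048419   0.02647183 -0.04122042]
```

View pics/s1.png

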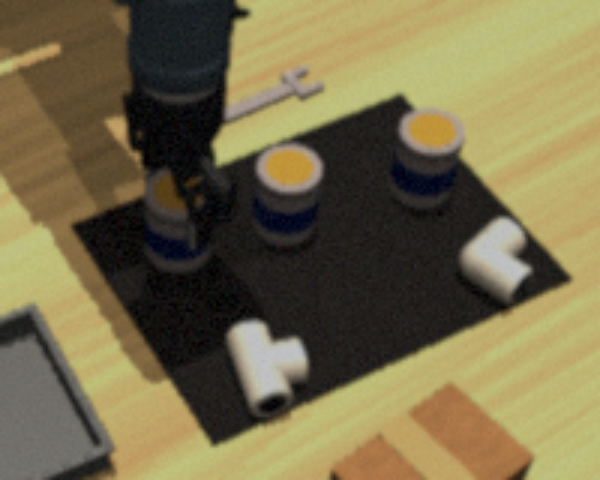

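The tin is held upright, at about (180,215) in the crop. The force reading is still settling, so I'll average several samples, using camera calls to advance the clock.

```bash
cat >> h.py <<'E'
def heft(n=16):
    F=[]
    for _ in range(n): ctrl.camera('top');o=ctrl.get_obs();F.append(np.r_[o['wrist_force'],o['joint_efforts'][1:3]])
    F=np.array(F);print('Fz',F[:,2].round(1).tolist(),'mean',F.mean(0).round(2),'std',F.std(0).round(2),'z',o['eef_pos'][2].round(4),'t',o['time_s'])
E
python3 -c "
from h import *
heft()"
```

```text
Fz [-3.5, -2.6, -2.2, -2.2, -1.9, -2.6, -2.2, -2.4, -2.8, -1.8, -2.4, -3.1, -1.8, -2.6, -2.8, -3.3] mean [ -0.05  -0.06  -2.52 -36.82 -28.28] std [0.53 0.45 0.49 0.   0.  ] z 0.0663 t 5.575
```

T3 weighs about 0.26 kg. The heaviest must be at least 0.32 kg, so T3 can't be it, and I'll take it to the far tray slot at (0.493,-0.316).

```bash
python3 -m jog '[{"delta_pos":[0,0,-20],"spin":0},{"delta_pos":[0,0,-50],"spin":0},{"delta_pos":[-10,1,-75],"spin":0},{"delta_pos":[-35,3,-80],"spin":0},{"delta_pos":[-75,7,-80],"spin":0},{"delta_pos":[-120,11,-80],"spin":0},{"delta_pos":[-165,15,-80],"spin":0},{"delta_pos":[-210,20,-80],"spin":0},{"delta_pos":[-255,24,-80],"spin":0},{"delta_pos":[-300,28,-80],"spin":0},{"delta_pos":[-340,32,-80],"spin":0},{"delta_pos":[-370,35,-80],"spin":0},{"delta_pos":[-386,37,-80],"spin":0},{"delta_pos":[-392,37,-80],"spin":0},{"delta_pos":[-392,37,-60],"spin":0},{"delta_pos":[-392,37,-35],"spin":0},{"delta_pos":[-392,37,-15],"spin":0},{"delta_pos":[-392,37,0],"spin":0},{"delta_pos":[-392,37,8],"spin":0},{"delta_pos":[-392,37,8],"spin":0}]' && python3 -c "
from h import *
p,d=ctrl.camera('scene');cv2.imwrite('pics/s2.png',cv2.resize(p[130:300,80:280],None,fx=3,fy=3))"
```

```text
time_s: 8.07
eef_pos: [0.4931, -0.3154, 0.0579]
eef_rot: [-0.0, 0.707, 0.707, 0.0]
wrist_force: [0.3, 0.7, -2.1]
opening: 0.694
```

View pics/s2.png

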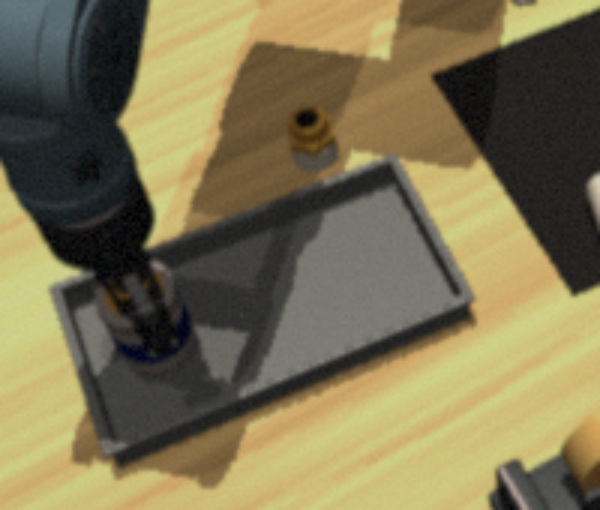

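The tin is over the left end of the tray, at about (145,320) in the crop, well inside the walls. Next I'll lower it gently.

```bash
python3 -m jog '[{"delta_pos":[0,0,6],"spin":0},{"delta_pos":[0,0,12],"spin":0},{"delta_pos":[0,0,16],"spin":0},{"delta_pos":[0,0,18],"spin":0},{"delta_pos":[0,0,19],"spin":0},{"delta_pos":[0,0,20],"spin":0},{"delta_pos":[0,0,20],"spin":0},{"delta_pos":[0,0,20],"spin":0}]'
```

```text
time_s: 9.12
eef_pos: [0.4933, -0.3157, 0.0384]
eef_rot: [0.0, 0.707, 0.707, -0.0]
wrist_force: [0.2, 0.0, -2.8]
opening: 0.695
```

```bash
python3 -m jog '[{"delta_pos":[0,0,1],"spin":0},{"delta_pos":[0,0,1.5],"spin":0},{"delta_pos":[0,0,1.5],"spin":0},{"delta_pos":[0,0,1.5],"spin":0}]'
```

```text
time_s: 9.62
eef_pos: [0.4934, -0.3158, 0.0377]
eef_rot: [0.0, 0.707, 0.707, -0.0]
wrist_force: [-2.4, 1.2, 5.8]
opening: 0.693
```

```bash
python3 -m jog '[{"delta_pos":[0,0,0],"spin":0},{"delta_pos":[0,0,0],"spin":0},{"delta_pos":[0,0,0],"spin":0},{"delta_pos":[0,0,0],"spin":0},{"delta_pos":[0,0,-10],"spin":0},{"delta_pos":[0,0,-50],"spin":0},{"delta_pos":[0,0,-110],"spin":0},{"delta_pos":[50,-3,-124],"spin":0},{"delta_pos":[110,-6,-124],"spin":0},{"delta_pos":[170,-9,-124],"spin":0},{"delta_pos":[230,-12,-124],"spin":0},{"delta_pos":[290,-15,-124],"spin":0},{"delta_pos":[350,-18,-124],"spin":0},{"delta_pos":[410,-21,-124],"spin":0},{"delta_pos":[460,-24,-124],"spin":0},{"delta_pos":[495,-26,-124],"spin":0},{"delta_pos":[506,-26.5,-124],"spin":0},{"delta_pos":[506,-26.5,-124],"spin":0}]' 0; python3 -c "
from h import *
heft(6)
p,d=ctrl.camera('scene');w=cloud('scene',d);m=(d>0)&(w[...,2]>.07)&(w[...,2]<.09)&(w[...,1]<-.25)&(w[...,0]>.4)&(w[...,0]<.6)
print(m.sum(),cv2.minEnclosingCircle(w[m][:,:2].astype(np.float32)),np.median(w[m][:,2]))"
```

```text
time_s: 11.88
eef_pos: [0.4671, 0.1904, 0.1611]
eef_rot: [0.0, 0.707, 0.707, 0.0]
wrist_force: [-0.0, 0.4, -0.3]
opening: 1.001
Fz [0.2, 0.3, -0.4, -0.4, -0.4, 0.0] mean [ 1.000e-02  4.000e-02 -1.100e-01 -3.766e+01 -3.248e+01] std [0.4  0.27 0.29 0.01 0.05] z 0.1608 t 12.175
514 ((0.49581432342529297, -0.31554314494132996), 0.0310015007853508) 0.07902523209689968
```

T3 stands upright in the tray, and the unloaded bias is about 0. Next is T2.

```bash
python3 -m jog '[{"delta_pos":[0,0,40],"spin":0},{"delta_pos":[0,0,80],"spin":0},{"delta_pos":[0,0,105],"spin":0},{"delta_pos":[0,0,118],"spin":0},{"delta_pos":[0,0,124],"spin":0},{"delta_pos":[0,0,124],"spin":0}]' 0 && python3 -m jog '[{"delta_pos":[0,0,0],"spin":0},{"delta_pos":[0,0,0],"spin":0},{"delta_pos":[0,0,0],"spin":0},{"delta_pos":[0,0,0],"spin":0},{"delta_pos":[0,0,0],"spin":0},{"delta_pos":[0,0,0],"spin":0},{"delta_pos":[0,0,-4],"spin":0},{"delta_pos":[0,0,-12],"spin":0},{"delta_pos":[0,0,-22],"spin":0},{"delta_pos":[0,0,-30],"spin":0},{"delta_pos":[0,0,-30],"spin":0},{"delta_pos":[0,0,-30],"spin":0},{"delta_pos":[0,0,-30],"spin":0},{"delta_pos":[0,0,-30],"spin":0}]' 1; python3 -c "
from h import *
heft()"
```

```text
time_s: 12.98
eef_pos: [0.4675, 0.1903, 0.0372]
eef_rot: [0.0, 0.707, 0.707, 0.0]
wrist_force: [-0.3, 0.0, 0.0]
opening: 0.994
time_s: 14.72
eef_pos: [0.4668, 0.1903, 0.0665]
eef_rot: [-0.0, 0.707, 0.707, -0.0]
wrist_force: [-1.0, 0.7, -4.7]
opening: 0.684
Fz [-4.8, -5.4, -4.7, -5.9, -5.3, -6.1, -5.0, -5.7, -5.4, -6.0, -6.1, -6.3, -4.9, -6.0, -5.9, -5.7] mean [  0.14   0.09  -5.58 -43.21 -30.04] std [0.5  0.4  0.49 0.01 0.01] z 0.0668 t 15.525
```

T2 weighs about 0.57 kg, which doesn't settle it. I'll put it back on the mat and heft T1.

```bash
python3 -m jog '[{"delta_pos":[0,0,8],"spin":0},{"delta_pos":[0,0,18],"spin":0},{"delta_pos":[0,0,25],"spin":0},{"delta_pos":[0,0,28],"spin":0},{"delta_pos":[0,0,29],"spin":0},{"delta_pos":[0,0,30],"spin":0},{"delta_pos":[0,0,30.5],"spin":0},{"delta_pos":[0,0,30.5],"spin":0},{"delta_pos":[0,0,30.5],"spin":0}]'
```

```text
time_s: 16.65
eef_pos: [0.4664, 0.1903, 0.038]
eef_rot: [-0.0, 0.707, 0.707, -0.001]
wrist_force: [-11.0, -4.2, 17.6]
opening: 0.686
```

```bash
python3 -m jog '[{"delta_pos":[0,0,-1],"spin":0},{"delta_pos":[0,0,-1],"spin":0},{"delta_pos":[0,0,-1],"spin":0},{"delta_pos":[0,0,-1],"spin":0},{"delta_pos":[0,0,-10],"spin":0},{"delta_pos":[0,0,-50],"spin":0},{"delta_pos":[0,0,-100],"spin":0},{"delta_pos":[30,8,-124],"spin":0},{"delta_pos":[80,21,-124],"spin":0},{"delta_pos":[125,33,-124],"spin":0},{"delta_pos":[136.5,36,-124],"spin":0},{"delta_pos":[136.5,36,-124],"spin":0},{"delta_pos":[136.5,36,-90],"spin":0},{"delta_pos":[136.5,36,-45],"spin":0},{"delta_pos":[136.5,36,-15],"spin":0},{"delta_pos":[136.5,36,-3],"spin":0},{"delta_pos":[136.5,36,-0.5],"spin":0},{"delta_pos":[136.5,36,-0.5],"spin":0}]' 0 && python3 -m jog '[{"delta_pos":[0,0,0],"spin":0},{"delta_pos":[0,0,0],"spin":0},{"delta_pos":[0,0,0],"spin":0},{"delta_pos":[0,0,0],"spin":0},{"delta_pos":[0,0,0],"spin":0},{"delta_pos":[0,0,0],"spin":0},{"delta_pos":[0,0,-4],"spin":0},{"delta_pos":[0,0,-12],"spin":0},{"delta_pos":[0,0,-22],"spin":0},{"delta_pos":[0,0,-30],"spin":0},{"delta_pos":[0,0,-30],"spin":0},{"delta_pos":[0,0,-30],"spin":0},{"delta_pos":[0,0,-30],"spin":0},{"delta_pos":[0,0,-30],"spin":0}]' 1; python3 -c "
from h import *
heft()
p,d=ctrl.camera('scene');w=cloud('scene',d);cv2.imwrite('pics/s3.png',cv2.resize(p[80:250,200:400],None,fx=3,fy=3))
m=(d>0)&(w[...,2]>.07)&(w[...,2]<.09)&(w[...,1]<.23)&(w[...,1]>.15)&(w[...,0]>.4)&(w[...,0]<.53)
print(m.sum(),cv2.minEnclosingCircle(w[m][:,:2].astype(np.float32)),np.median(w[m][:,2]))"
```

```text
time_s: 18.9
eef_pos: [0.5041, 0.3269, 0.0382]
eef_rot: [0.0, 0.707, 0.707, 0.001]
wrist_force: [0.9, 0.2, 1.3]
opening: 0.998
time_s: 20.65
eef_pos: [0.5029, 0.3267, 0.0664]
eef_rot: [-0.0, 0.707, 0.707, -0.0]
wrist_force: [0.1, -0.1, -2.9]
opening: 0.691
Fz [-4.4, -4.5, -3.8, -3.8, -3.6, -3.6, -3.4, -4.4, -4.2, -4.8, -5.1, -3.9, -3.7, -3.9, -4.8, -3.2] mean [ 1.700e-01  5.000e-02 -4.070e+00 -5.338e+01 -3.118e+01] std [0.44 0.36 0.52 0.01 0.01] z 0.0668 t 21.45
328 ((0.46985524892807007, 0.19118870794773102), 0.03184043988585472) 0.07872711711410467
```

View pics/s3.png

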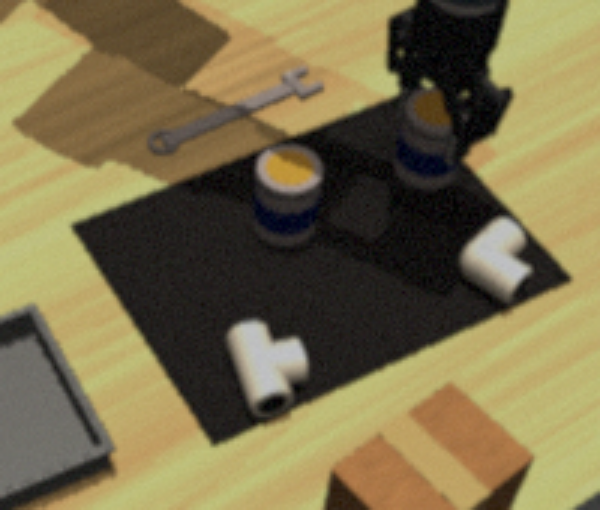

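T2 stands upright at (287,195) in the crop, and T1 is held. Weights are T1 4.1 N, T2 5.6 N and T3 2.5 N, so T2 is the heaviest. I'll carry T1 to the near tray slot at (0.515,-0.138).

```bash
python3 -m jog '[{"delta_pos":[0,0,-20],"spin":0},{"delta_pos":[0,0,-50],"spin":0},{"delta_pos":[0,0,-80],"spin":0},{"delta_pos":[-15,0,-95],"spin":0},{"delta_pos":[-45,1,-95],"spin":0},{"delta_pos":[-90,2,-95],"spin":0},{"delta_pos":[-140,3,-95],"spin":0},{"delta_pos":[-190,4,-95],"spin":0},{"delta_pos":[-240,6,-95],"spin":0},{"delta_pos":[-290,7,-95],"spin":0},{"delta_pos":[-340,9,-95],"spin":0},{"delta_pos":[-390,10,-95],"spin":0},{"delta_pos":[-430,11,-95],"spin":0},{"delta_pos":[-455,12,-95],"spin":0},{"delta_pos":[-465,12,-95],"spin":0},{"delta_pos":[-465,12,-80],"spin":0},{"delta_pos":[-465,12,-50],"spin":0},{"delta_pos":[-465,12,-25],"spin":0},{"delta_pos":[-465,12,-8],"spin":0},{"delta_pos":[-465,12,0],"spin":0}]' && python3 -m jog '[{"delta_pos":[0,0,6],"spin":0},{"delta_pos":[0,0,14],"spin":0},{"delta_pos":[0,0,21],"spin":0},{"delta_pos":[0,0,25],"spin":0},{"delta_pos":[0,0,27],"spin":0},{"delta_pos":[0,0,28],"spin":0},{"delta_pos":[0,0,28],"spin":0},{"delta_pos":[0,0,28],"spin":0}]'
```

```text
time_s: 24.0
eef_pos: [0.5141, -0.137, 0.0654]
eef_rot: [-0.001, 0.707, 0.707, -0.0]
wrist_force: [-0.8, -0.4, -5.0]
opening: 0.692
time_s: 25.0
eef_pos: [0.515, -0.1382, 0.039]
eef_rot: [0.0, 0.707, 0.707, 0.0]
wrist_force: [-0.4, 0.6, -4.0]
opening: 0.695
```

```bash
python3 -m jog '[{"delta_pos":[0,0,0.7],"spin":0},{"delta_pos":[0,0,1.3],"spin":0},{"delta_pos":[0,0,1.3],"spin":0},{"delta_pos":[0,0,1.3],"spin":0}]'
```

```text
time_s: 25.5
eef_pos: [0.5151, -0.1383, 0.0385]
eef_rot: [0.0, 0.707, 0.707, -0.0]
wrist_force: [-3.4, 0.1, 6.3]
opening: 0.688
```

Contact is made. I'll release, rise, and go above T2.

```bash
python3 -m jog '[{"delta_pos":[0,0,0],"spin":0},{"delta_pos":[0,0,0],"spin":0},{"delta_pos":[0,0,0],"spin":0},{"delta_pos":[0,0,0],"spin":0},{"delta_pos":[0,0,-10],"spin":0},{"delta_pos":[0,0,-50],"spin":0},{"delta_pos":[0,0,-110],"spin":0},{"delta_pos":[40,-6,-124],"spin":0},{"delta_pos":[95,-14,-124],"spin":0},{"delta_pos":[150,-22,-124],"spin":0},{"delta_pos":[210,-30,-124],"spin":0},{"delta_pos":[265,-38,-124],"spin":0},{"delta_pos":[310,-45,-124],"spin":0},{"delta_pos":[328.5,-47,-124],"spin":0},{"delta_pos":[328.5,-47,-124],"spin":0}]' 0; python3 -c "
from h import *
p,d=ctrl.camera('top');w=cloud('top',d);cv2.imwrite('pics/t4.png',p)
for a,b in((-.4,-.23),(-.22,-.05)):
  m=(d>0)&(w[...,2]>.068)&(w[...,2]<.095)&(w[...,1]<b)&(w[...,1]>a)&(w[...,0]>.4)&(w[...,0]<.6)
  print(m.sum(),cv2.minEnclosingCircle(w[m][:,:2].astype(np.float32)),np.median(w[m][:,2]))"
```

```text
time_s: 27.38
eef_pos: [0.4678, 0.1915, 0.1621]
eef_rot: [0.0, 0.706, 0.708, 0.0]
wrist_force: [0.8, 0.1, -0.2]
opening: 1.005
654 ((0.4937778413295746, -0.3153189420700073), 0.030431000515818596) 0.08127117064416348
628 ((0.5152510404586792, -0.13699060678482056), 0.030331267043948174) 0.08154465798310012
```

View pics/t4.png

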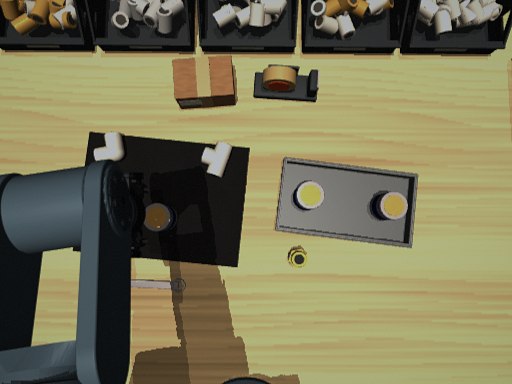

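Both light tins stand upright in the tray at (309,194) and (393,206), and everything else is where it was. Now the final pick of T2.

```bash
python3 -m jog '[{"delta_pos":[0,0,40],"spin":0},{"delta_pos":[0,0,80],"spin":0},{"delta_pos":[0,0,105],"spin":0},{"delta_pos":[0,0,118],"spin":0},{"delta_pos":[0,0,124.5],"spin":0},{"delta_pos":[0,0,124.5],"spin":0}]' 0 && python3 -m jog '[{"delta_pos":[0,0,0],"spin":0},{"delta_pos":[0,0,0],"spin":0},{"delta_pos":[0,0,0],"spin":0},{"delta_pos":[0,0,0],"spin":0},{"delta_pos":[0,0,0],"spin":0},{"delta_pos":[0,0,0],"spin":0},{"delta_pos":[0,0,-4],"spin":0},{"delta_pos":[0,0,-15],"spin":0},{"delta_pos":[0,0,-35],"spin":0},{"delta_pos":[0,0,-60],"spin":0},{"delta_pos":[0,0,-90],"spin":0},{"delta_pos":[0,0,-120],"spin":0},{"delta_pos":[0,0,-150],"spin":0},{"delta_pos":[0,0,-175],"spin":0},{"delta_pos":[0,0,-190],"spin":0},{"delta_pos":[0,0,-195],"spin":0},{"delta_pos":[0,0,-195],"spin":0},{"delta_pos":[0,0,-195],"spin":0},{"delta_pos":[0,0,-195],"spin":0},{"delta_pos":[0,0,-195],"spin":0}]' 1; python3 -c "
from h import *
heft()
o=ctrl.get_obs();print(abs(o['dq']).max(),o['opening'])
p,d=ctrl.camera('scene');cv2.imwrite('pics/s5.png',p)"
```

```text
time_s: 28.18
eef_pos: [0.4685, 0.1901, 0.0374]
eef_rot: [0.0, 0.707, 0.707, 0.0]
wrist_force: [-0.6, 0.7, -0.4]
opening: 1.003
time_s: 30.68
eef_pos: [0.4678, 0.1903, 0.2315]
eef_rot: [-0.0, 0.707, 0.707, -0.0]
wrist_force: [-0.2, 0.6, -4.7]
opening: 0.687
Fz [-5.5, -5.8, -5.0, -6.5, -5.9, -5.8, -4.4, -5.7, -6.6, -6.2, -4.8, -5.5, -5.3, -5.8, -5.5, -5.7] mean [  0.09  -0.17  -5.62 -38.88 -37.66] std [0.32 0.44 0.56 0.03 0.03] z 0.232 t 31.475
0.0024813075119030806 0.6863140405480215
```

View pics/s5.png

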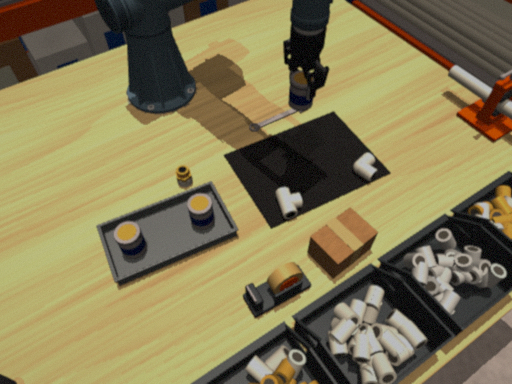

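The picture shows the heavy tin held upright at (301,90), with its underside about 0.2 m up. The other two stand in the tray at (129,236) and (201,207), and the rest is undisturbed.

```bash
python3 -c "
from h import *
print(ctrl.hand_in())"
```

```text
the job is handed in; nothing more can be done
None
```

I hefted all three tins and handed the job in with the heaviest held in the gripper; no check failed or disagreed.

- **Weights:** the tins read about 4.1 N (the one at y≈0.33), 5.6 N (y≈0.19) and 2.5 N (y≈0.08). The middle tin is heaviest by about 1.5 N, and it read 5.6 N again on the final lift.
- **Light tins:** I lowered both until the wrist force showed contact, then released them at the two ends of the tray. The depth check found them at (0.494, -0.315) and (0.515, -0.137), with lids at about z = 0.08, so both are upright.
- **Heavy tin:** at the last check it was upright and still, with its underside about 0.2 m above the bench and touching nothing else.
- **Everything else:** the fittings, carton, tape dispenser and spanner look unmoved in the last pictures. The last clock reading before hand-in was about 31.5 s.

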